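# Release a filter module from its dock

### The arm

A 6-joint arm with a two-finger parallel gripper is mounted at the origin on the work surface. World frame = base frame: x ahead of the robot, y to its left, z up, the work surface at z = 0. Lengths are in m, angles in rad, forces in N, time in s.
With the tool pointing down it reaches from about 0.35 to 0.975 m from the base axis. Payload 7.1 kg.
Tool frame: the origin (TCP) lies at the very end of the fingers, on their centre line; the grasp point (between the pads) lies 19 mm behind it; z points along the fingers, y is the line along which they close (so a half turn about z gives the same grasp; the last joint's range is limited). The gripper opens to 88 mm and grips with 3 to 60 N. Pads are 20 mm wide; open, the fingers measure 115 mm over their backs; the gripper's body (75 mm by 178 mm) begins 61 mm behind the grasp point.
Start: joints at [-1.192, 0.423, 1.63, -0, 1.089, -0.019], TCP at [0.242, -0.576, 0.223] pointing down, gripper open.
Joint ranges: [-3, 3], [-0.9, 2.11], [0.09, 2.58], [-1.31, 4.45], [0.11, 2.69], [-2.54, 2.54]. Speed limits (rad/s): [2.39, 2.39, 3.01, 3.14, 3.14, 3.14].

### API

Orientations are given as a 3x3 rotation matrix whose columns are the frame's x, y, z axes.
In Python, from station import r gives the robot as it stands. The module is installed in compiled form; this text tells all that it offers.
- The arm moves only by the shell command python3 -m jog 'ROWS' [FORCE]. ROWS is JSON, one flat list of numbers, 7 for each row, row after row: the shift along the tool's x, y, z in mm, then the turn, a rotation vector about the tool's x, y, z in rad, then the finger opening in mm, from 0 to 87.8. A call has exactly 8 rows; each row shifts and turns the commanded pose from where the row before left it, along the tool's axes as they then stand; what a row does not reach is not made up. A row lasts 1/8 s, in which the tool goes at most 62.5 mm and 10.7 degrees, less where a joint would pass 70% of its speed; a pose out of reach is approached as far as the arm can. A call is refused whole if a number of a shift passes 62.5 or a number of a turn 0.188, either way. A call with a gripper value outside its range is refused whole. The fingers move at their own pace and stop on an object; FORCE is the grip in N (left out, the last holds). Time passes only in rows, so rows that do not move let the fingers close, or fill a call up. It gives the time, the measured TCP pose, the force, the opening and the grip force at its end, in the units of the state.
- r.state(): the state, without advancing time (a new reading comes with each control period).
- r.snapshot(name): name is "scene" or "top" or "wrist"; returns a dict with "img" (480x640x3 uint8, blue, green, red), "camera_matrix" (3x3 intrinsics, pixels), "dist_coeffs" ([k1, k2, p1, p2, k3] as OpenCV has them; the pictures are not rectified), "world_to_cam" (4x4, takes a point from world to camera coordinates). Camera axes: x right, y down, z forward; pixel columns grow to the right and rows downward; lengths in m; the calibration is good to about 2 mm. A picture is of the moment at which its call begins. There is no depth.
- r.sign_off(): hands the job in; it is judged then, once.
The state is a dict: "clock": time; "qpos": joint angles; "dq": joint speeds; "joint_efforts": joint torques, N m; "tool_pos": TCP position; "orientation": TCP orientation; "contact_force": force on the tool from outside, world axes, zero at the start; "moment": the same for the moment, N m; "gripper_width": opening from 0.0 (shut) to 1.0 (fully open); "grip_force": force on a finger pad.
Only numpy, scipy, OpenCV 4.12 (cv2) and the standard library are available. Lean on these libraries where they do the work, as an engineer would, in place of code of your own. Each camera call takes 0.05 s, during which the arm holds its last target. There are 200 camera calls.

### The job

Two microscope filter modules are clipped into docks on the bench. Take out the one with the round filter on its top by squeezing its two side release buttons together and lifting, and set it down upright in the empty steel tray, without dropping it. Leave the other module, with the square filter, clipped in its dock.

Things in the scene. Friction and masses are not known exactly. Their poses are not given: they have to be found in the camera images.
- module_mid (a point): Centre, half-way up (39 mm above the underside), of the module to take out: black upright block 44 x 44 mm, 78 mm tall, round filter in a metal ring on top, 0.13 to 0.22 kg. Grey release buttons stand out of its +y and -y sides: 60 mm over both when out, 44 mm squeezed in, their middle 13 mm above this point. x, y along its sides, z up. Its dock ends 20 mm above its underside.
- module_left (a joint): Release button on the +y side of that module, face 20 x 20 mm; 0 = out, grows to 0.008 m at its stop when pushed in. Sprung: 2 N out, 6 N fully in. A nose on it hooks under a lip of the dock (aluminium, 72 x 64 mm, 28 mm high, fixed). With both buttons in, the module lifts straight up, free after 25 mm, else it stays locked.
- module_right (a joint): Release button on the -y side of the same module, mirror image of module_left: same size, height, travel and spring.
- spare_mid (a point): Centre, half-way up, of the other module, to be left alone in its dock: square filter on top, otherwise like the first (44 x 44 mm, 78 mm tall, two buttons). x, y along its sides, z up.
- tray_in (a point): Square open steel tray, 130 x 130 mm outside, walls 4 mm thick and 20 mm high, empty, fixed to the table. This point is the centre of its inner floor, 4 mm above the table; x, y along its sides, z up.

How it is judged:
By the outcome, as a careful person would: the job done as asked, in the order asked, and still so for the second after the job is handed in, with the robot touching nothing.
It also fails if it takes over 40 s, if anything falls off the work surface, if the arm or the gripper's body presses on something with over 40 N, if the wrist force passes 120 N, or if a joint passes its speed limit or range.

## Working session

There is one attempt and no reset: what is moved stays moved. The work goes in short steps, Python scripts to look and compute and a shell command to move; the robot and the scene stay as the last step left them, time stands still between calls to the robot, and variables do not carry over. Pictures are saved under pics/ and viewed, at most 10 in all, crops included, and the job is handed in when it is done.

```bash
mkdir -p pics
python3 - <<'E'
from station import r
import cv2,pickle
d={}
for n in("top","scene"):
    s=r.snapshot(n);d[n]=s;cv2.imwrite(f"pics/{n}0.png",s["img"])
pickle.dump(d,open("s0.pkl","wb"))
print(r.state())
E
```

```text
{'clock': 0.1, 'qpos': array([-1.19198728e+00,  4.23745094e-01,  1.63057657e+00, -3.70960668e-05,
        1.08861187e+00, -1.89836521e-02]), 'dq': array([ 0.00108468, -0.00174555, -0.00177986, -0.00163879, -0.00113486,
       -0.00034186]), 'joint_efforts': array([ 7.24060665e-04, -5.45613742e+01, -2.74323034e+01,  6.45930972e-02,
        1.88434002e-02, -4.39701387e-05]), 'tool_pos': array([ 0.24195907, -0.57573702,  0.22200604]), 'orientation': array([[ 9.21911638e-01,  3.87399865e-01, -5.26413333e-04],
       [ 3.87400223e-01, -9.21910812e-01,  1.23366572e-03],
       [-7.38421049e-06, -1.34126343e-03, -9.99999100e-01]]), 'contact_force': array([0.5278376 , 0.37811736, 0.81665202]), 'moment': array([ 0.02220841,  0.05784083, -0.02573677]), 'grip_force': 0.0, 'gripper_width': 0.9958532964140583}
```

View pics/top0.png

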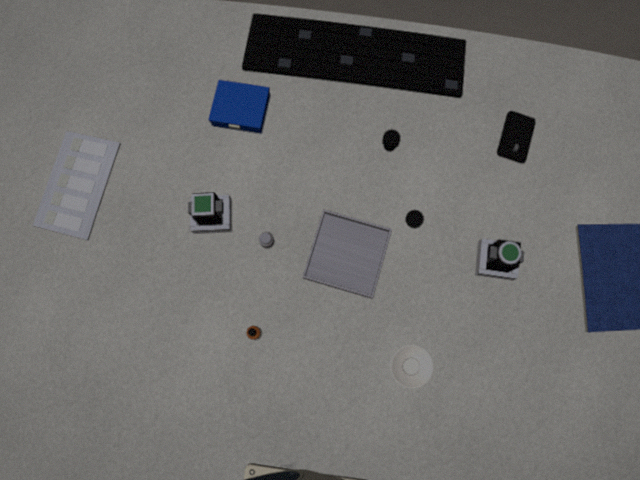

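View pics/scene0.png

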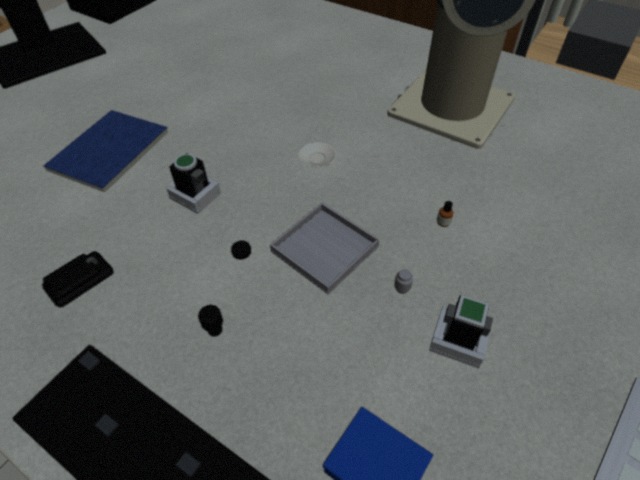

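The round-filter module is at about (503,255) in top and (190,180) in scene. The tray centre is at about (348,254) in top. Next I'll enlarge these.

Run:
```python
import cv2,pickle,numpy as np
d=pickle.load(open("s0.pkl","rb"))
a=cv2.resize(d["top"]["img"][225:290,465:535],None,fx=5.6,fy=5.6,interpolation=cv2.INTER_CUBIC)
b=cv2.resize(d["scene"]["img"][145:215,155:230],None,fx=5.2,fy=5.2,interpolation=cv2.INTER_CUBIC)
o=np.zeros((370,800,3),np.uint8);o[:a.shape[0],:a.shape[1]]=a[:370];o[:b.shape[0],400:400+b.shape[1]]=b[:370]
o=cv2.convertScaleAbs(o,alpha=1.5,beta=20)
cv2.imwrite("pics/c1.png",o)
open("h.py","w").write('''
import numpy as np,cv2
def toz(s,px,z):
    K=np.array(s["camera_matrix"]);D=np.array(s["dist_coeffs"]);T=np.array(s["world_to_cam"])
    u=cv2.undistortPoints(np.array(px,float).reshape(-1,1,2),K,D).reshape(-1,2)
    R=T[:3,:3];c=-R.T@T[:3,3];v=np.c_[u,np.ones(len(u))]@R
    return c+v*((z-c[2])/v[:,2])[:,None]
''')
from h import toz
np.set_printoptions(precision=4,suppress=True)
print("tray",toz(d["top"],[(324,212),(391,230),(373,297),(304,278)],.02))
print("filter",toz(d["top"],[(510,253)],.084),toz(d["scene"],[(185,160)],.084))
```

```text
tray [[ 0.5644  0.0363  0.02  ]
 [ 0.5476 -0.0883  0.02  ]
 [ 0.423  -0.0705  0.02  ]
 [ 0.44    0.0548  0.02  ]]
filter [[ 0.5203 -0.2894  0.084 ]] [[ 0.5191 -0.2911  0.084 ]]
```

View pics/c1.png

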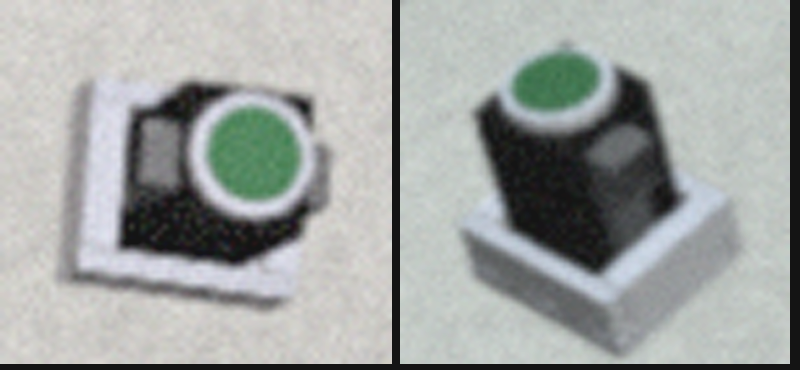

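The round module's buttons face left and right (±y), and the dock corners are visible. I'll work out the yaw and the move next.

```bash
cat >> h.py <<'E'
from scipy.spatial.transform import Rotation as Ro
def plan(st,p,yaw):
    """tool-frame shift (mm) and rotvec to a down-pointing tool, tool y = -y of a frame turned by yaw"""
    R=np.array(st["orientation"]);c,s=np.cos(yaw),np.sin(yaw)
    Rt=np.array([[c,s,0],[s,-c,0],[0,0,-1.]])
    return R.T@(np.array(p)-st["tool_pos"])*1e3, Ro.from_matrix(R.T@Rt).as_rotvec(), Rt.T@(np.array(p)-st["tool_pos"])*1e3
E
python3 - <<'E'
import pickle
from h import *
from station import r
np.set_printoptions(precision=4,suppress=True)
d=pickle.load(open("s0.pkl","rb"))
c=lambda x,y:(465+x/5.6,225+y/5.6)
e=lambda x,y:(155+(x-400)/5.2,145+y/5.2)
a=toz(d["top"],[c(95,80),c(78,268),c(277,297)],.028)
b=toz(d["scene"],[e(460,225),e(608,303),e(740,232)],.028)
for q in(a,b):
    v=np.diff(q,axis=0);print(q,np.degrees(np.arctan2(v[:,1],v[:,0])),np.linalg.norm(v,axis=1),(q[0]+q[2])/2)
f=toz(d["top"],[c(252,153)],.088),toz(d["scene"],[e(557,82)],.088);print(f)
print(plan(r.state(),[.520,-.290,.2],np.radians(-7)))
E
```

```text
[[ 0.5512 -0.2534  0.028 ]
 [ 0.4895 -0.2528  0.028 ]
 [ 0.4885 -0.3184  0.028 ]] [179.4028 -90.8145] [0.0617 0.0657] [ 0.5199 -0.2859  0.028 ]
[[ 0.5537 -0.3216  0.028 ]
 [ 0.5536 -0.2514  0.028 ]
 [ 0.5032 -0.2362  0.028 ]] [ 90.0724 163.2607] [0.0702 0.0527] [ 0.5284 -0.2789  0.028 ]
(array([[ 0.5206, -0.2881,  0.088 ]]), array([[ 0.5233, -0.2854,  0.088 ]]))
(array([ 367.0239, -155.6815,   22.2122]), array([-0.0013,  0.0004,  0.52  ]), array([ 241.1459, -317.4918,   22.006 ]))
```

```bash
python3 -m jog '[52.5,-22,0,0,0,0,87.8, 52.5,-22,0,0,0,0,87.8, 52.5,-22,0,0,0,0,87.8, 52.5,-22,0,0,0,0,87.8, 52.5,-22,0,0,0,0,87.8, 52.5,-22,0,0,0,0,87.8, 52.5,-22,0,0,0,0,87.8, 0,0,0,0,0,0.14,87.8]'
python3 -m jog '[0,0,0,0,0,0.14,87.8, 0,0,0,0,0,0.135,87.8, 0,0,0,0,0,0,87.8, 0,0,0,0,0,0,87.8, 0,0,0,0,0,0,87.8, 0,0,0,0,0,0,87.8, 0,0,0,0,0,0,87.8, 0,0,0,0,0,0,87.8]'
python3 - <<'E'
from h import *
from station import r
import pickle
st=r.state();print(st["tool_pos"],st["orientation"].round(4))
s=r.snapshot("wrist");pickle.dump(s,open("w1.pkl","wb"))
cv2.imwrite("pics/w1.png",cv2.convertScaleAbs(s["img"],alpha=1.5,beta=20))
E
```

```text
clock: 1.1
tool_pos: [0.5235, -0.2888, 0.2223]
orientation: [[0.967, 0.257, 0.0], [0.257, -0.967, 0.001], [0.0, -0.001, -1.0]]
contact_force: [-0.6, 0.4, -0.2]
gripper_width: 0.998
grip_force: 0.0
clock: 2.1
tool_pos: [0.5213, -0.2918, 0.2227]
orientation: [[1.0, -0.017, 0.0], [-0.017, -1.0, 0.0], [0.0, -0.0, -1.0]]
contact_force: [-0.1, 0.2, -0.4]
gripper_width: 1.004
grip_force: 0.0
[ 0.52126914 -0.29183138  0.22265516] [[ 9.999e-01 -1.710e-02  0.000e+00]
 [-1.710e-02 -9.999e-01  1.000e-04]
 [ 0.000e+00 -1.000e-04 -1.000e+00]]
```

View pics/w1.png

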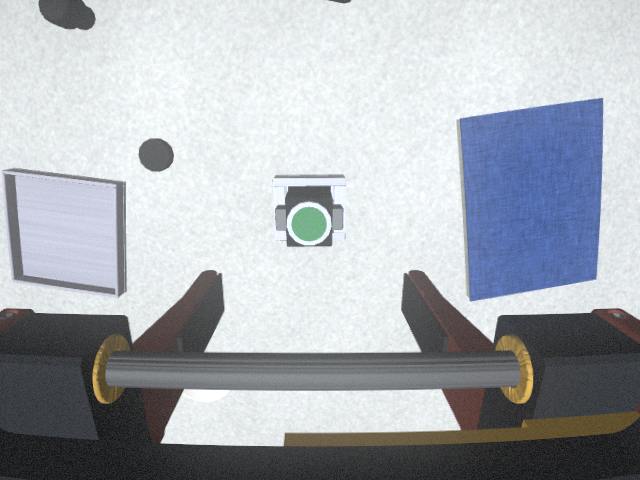

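The wrist view shows the module square to the tool. The filter centre is near (309,223), and the dock's far edge runs level from (275,177) to (345,177). One enlarged crop should give the precision I need.

Run:
```python
import pickle,cv2
s=pickle.load(open("w1.pkl","rb"))
cv2.imwrite("pics/c2.png",cv2.resize(cv2.convertScaleAbs(s["img"][165:255,260:360],alpha=1.5,beta=20),None,fx=6,fy=6,interpolation=cv2.INTER_CUBIC))
```

```text
(no output)
```

View pics/c2.png

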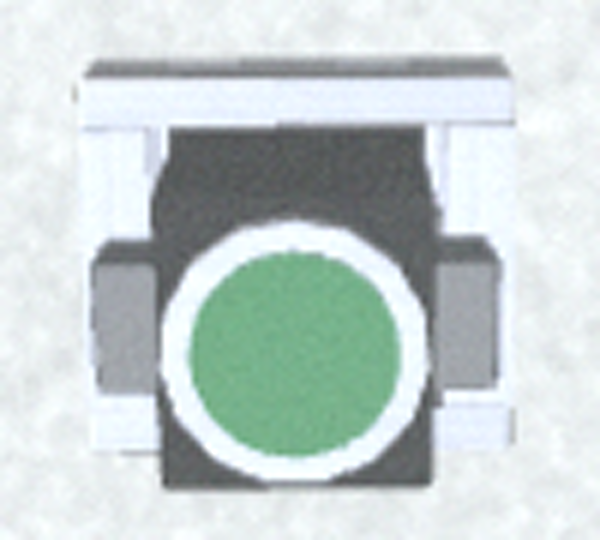

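Run:
```python
import pickle
from h import *
from station import r
np.set_printoptions(precision=4,suppress=True)
s=pickle.load(open("w1.pkl","rb"))
c=lambda *l:[(260+x/6-.42,165+y/6-.42) for x,y in l]
ang=lambda p:np.degrees(np.arctan2(*(p[0]-p[1])[:2]*[-1,1]))
p=toz(s,c((82,78),(515,76)),.028);print("dock far",p,ang(p),np.linalg.norm(p[0]-p[1]))
p=toz(s,c((165,487),(432,485)),.086);print("body near top",p,ang(p),np.linalg.norm(p[0]-p[1]))
p=toz(s,c((93,328),(498,326)),.070);print("btn outer",p,p.mean(0),ang(p),np.linalg.norm(p[0]-p[1]))
print("btn near/far",toz(s,c((125,395),(468,388),(125,262),(468,262)),.070))
p=toz(s,c((295,351)),.088);print("ring",p)
```

```text
dock far [[ 0.5544 -0.2545  0.028 ]
 [ 0.5536 -0.3251  0.028 ]] -0.676605266536714 0.07061513404784671
body near top [[ 0.5027 -0.2702  0.086 ]
 [ 0.5024 -0.3085  0.086 ]] -0.47224464891199325 0.03833679269608704
btn outer [[ 0.5225 -0.2591  0.07  ]
 [ 0.5218 -0.3192  0.07  ]] [ 0.5222 -0.2892  0.07  ] -0.639590533745451 0.060037850073495234
btn near/far [[ 0.5121 -0.2635  0.07  ]
 [ 0.5124 -0.3147  0.07  ]
 [ 0.5324 -0.2643  0.07  ]
 [ 0.5316 -0.3147  0.07  ]]
ring [[ 0.523  -0.2893  0.088 ]]
```

```bash
python3 -m jog '[1,-2.8,20,0,0,0,87.8, 0,0,30,0,0,0,87.8, 0,0,35,0,0,0,87.8, 0,0,35,0,0,0,87.8, 0,0,30,0,0,0,87.8, 0,0,20,0,0,0,87.8, 0,0,11,0,0,0,87.8, 0,0,0,0,0,0,87.8]'
python3 -m jog '[0,0,0,0,0,0,87.8, 0,0,0,0,0,0,70, 0,0,0,0,0,0,60, 0,0,0,0,0,0,52, 0,0,0,0,0,0,44, 0,0,0,0,0,0,36, 0,0,0,0,0,0,30, 0,0,0,0,0,0,30]' 30
```

```text
clock: 3.15
tool_pos: [0.5223, -0.289, 0.0414]
orientation: [[1.0, -0.017, -0.0], [-0.017, -1.0, 0.0], [-0.0, -0.0, -1.0]]
contact_force: [0.6, 1.6, 0.9]
gripper_width: 0.999
grip_force: 0.0
clock: 4.15
tool_pos: [0.5226, -0.289, 0.0426]
orientation: [[1.0, -0.017, 0.0], [-0.017, -1.0, -0.0], [0.0, 0.0, -1.0]]
contact_force: [-1.9, 1.4, 10.6]
gripper_width: 0.465
grip_force: 30.0
```

```bash
python3 -m jog '[0,0,0,0,0,0,30, 0,0,0,0,0,0,30, 0,0,-1,0,0,0,30, 0,0,-2,0,0,0,30, 0,0,-2,0,0,0,30, 0,0,-2,0,0,0,30, 0,0,0,0,0,0,30, 0,0,0,0,0,0,30]' 30
python3 - <<'E'
from h import *
from station import r
s=r.snapshot("wrist")
cv2.imwrite("pics/w2.png",cv2.convertScaleAbs(s["img"][150:480,120:520],alpha=1.6,beta=25))
E
```

```text
clock: 5.15
tool_pos: [0.5223, -0.289, 0.0486]
orientation: [[1.0, -0.017, -0.0], [-0.017, -1.0, 0.0], [-0.0, -0.0, -1.0]]
contact_force: [0.4, 0.1, -1.2]
gripper_width: 0.462
grip_force: 30.0
```

View pics/w2.png

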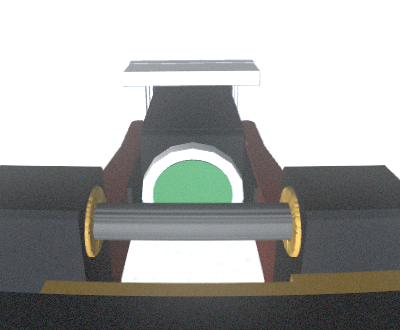

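It came free with no locking load. Continuing the lift.

```bash
python3 -m jog '[0,0,-5,0,0,0,30, 0,0,-8,0,0,0,30, 0,0,-8,0,0,0,30, 0,0,-10,0,0,0,30, 0,0,-15,0,0,0,30, 0,0,-20,0,0,0,30, 0,0,-15,0,0,0,30, 0,0,-5,0,0,0,30]' 35
python3 - <<'E'
from h import *
from station import r
s=r.snapshot("scene")
cv2.imwrite("pics/s2.png",cv2.convertScaleAbs(cv2.resize(s["img"][60:300,100:420],None,fx=2.4,fy=2.4),alpha=1.4,beta=15))
st=r.state();print(st["contact_force"],plan(st,[.494,-.017,.135],np.radians(-1)))
E
```

```text
clock: 6.2
tool_pos: [0.523, -0.2894, 0.1364]
orientation: [[1.0, -0.017, 0.002], [-0.017, -1.0, -0.001], [0.002, 0.001, -1.0]]
contact_force: [0.4, 0.0, -2.1]
gripper_width: 0.453
grip_force: 35.0
[-0.55998534  0.46776577 -1.72011181] (array([ -33.60681954, -271.85119544,    0.94749158]), array([ 0.00102177, -0.00187138,  0.00024962]), array([ -33.67258699, -271.84165598,    1.28820858]))
```

View pics/s2.png

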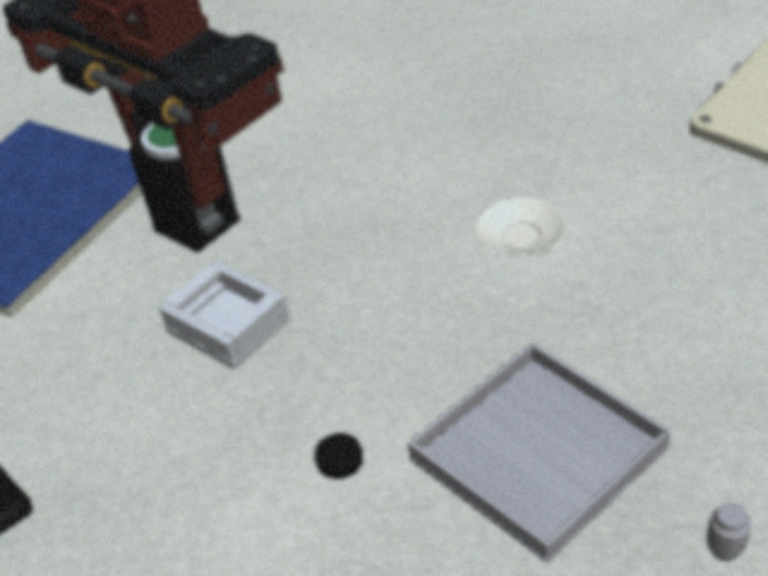

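The module hangs upright in the gripper at about (185,185), and the dock at (225,310) is empty. Carrying it to the tray.

```bash
python3 -m jog '[-2,-15,0,0,0,0,30, -4,-35,0,0,0,0,30, -6,-45,0,0,0,0,30, -6,-50,0,0,0,0,30, -6,-50,0,0,0,0,30, -5,-42,0,0,0,0,30, -3,-25,0,0,0,0,30, -1.5,-10,0,0,0,0,30]'
python3 - <<'E'
from h import *
from station import r
st=r.state();print(st["tool_pos"],st["orientation"].round(4),st["contact_force"],plan(st,[.494,-.017,.038],np.radians(-1)))
E
```

```text
clock: 7.25
tool_pos: [0.4923, -0.0147, 0.1341]
orientation: [[1.0, -0.015, -0.002], [-0.015, -1.0, 0.0], [-0.002, -0.0, -1.0]]
contact_force: [0.3, 0.0, -2.0]
gripper_width: 0.455
grip_force: 35.0
[ 0.49230492 -0.01472277  0.1340812 ] [[ 9.999e-01 -1.500e-02 -1.700e-03]
 [-1.500e-02 -9.999e-01  2.000e-04]
 [-1.700e-03 -2.000e-04 -1.000e+00]] [ 0.25661507  0.02695919 -1.97917766] (array([ 1.89344321,  2.26649646, 96.07774456]), array([-0.00015367,  0.001711  ,  0.00244165]), array([ 1.73456125,  2.24730313, 96.08119513]))
```

```bash
python3 -m jog '[0,0,8,0,0,0,30, 0,0,16,0,0,0,30, 0,0,20,0,0,0,30, 0,0,18,0,0,0,30, 0,0,14,0,0,0,30, 0,0,9,0,0,0,30, 0,0,4,0,0,0,30, 0,0,0,0,0,0,30]'
python3 -m jog '[0,0,1,0,0,0,30, 0,0,1,0,0,0,30, 0,0,1,0,0,0,30, 0,0,1,0,0,0,30, 0,0,1,0,0,0,30, 0,0,0,0,0,0,30, 0,0,0,0,0,0,30, 0,0,0,0,0,0,30]'
```

```text
clock: 8.25
tool_pos: [0.4936, -0.0166, 0.0456]
orientation: [[1.0, -0.017, 0.0], [-0.017, -1.0, 0.0], [0.0, -0.0, -1.0]]
contact_force: [-0.4, -0.6, -0.9]
gripper_width: 0.462
grip_force: 35.0
clock: 9.25
tool_pos: [0.4936, -0.0165, 0.0407]
orientation: [[1.0, -0.017, 0.0], [-0.017, -1.0, 0.0], [0.0, -0.0, -1.0]]
contact_force: [-0.3, 0.3, -2.1]
gripper_width: 0.456
grip_force: 35.0
```

```bash
python3 -m jog '[0,0,1,0,0,0,30, 0,0,0.5,0,0,0,30, 0,0,0.5,0,0,0,30, 0,0,0.5,0,0,0,30, 0,0,0,0,0,0,30, 0,0,0,0,0,0,30, 0,0,0,0,0,0,30, 0,0,0,0,0,0,30]'
```

```text
clock: 10.25
tool_pos: [0.4936, -0.0165, 0.0387]
orientation: [[1.0, -0.017, 0.0], [-0.017, -1.0, 0.0], [0.0, -0.0, -1.0]]
contact_force: [-1.0, 0.8, 7.3]
gripper_width: 0.459
grip_force: 35.0
```

The module is on the tray floor: the vertical force went from -2 to +7 N. Releasing slowly.

```bash
python3 -m jog '[0,0,0,0,0,0,44, 0,0,0,0,0,0,48, 0,0,0,0,0,0,54, 0,0,0,0,0,0,60, 0,0,0,0,0,0,66, 0,0,0,0,0,0,76, 0,0,0,0,0,0,87.8, 0,0,0,0,0,0,87.8]'
python3 -m jog '[0,0,-3,0,0,0,87.8, 0,0,-8,0,0,0,87.8, 0,0,-20,0,0,0,87.8, 0,0,-30,0,0,0,87.8, 0,0,-40,0,0,0,87.8, 0,0,-40,0,0,0,87.8, 0,0,-30,0,0,0,87.8, 0,0,0,0,0,0,87.8]'
python3 - <<'E'
from h import *
from station import r
a=r.snapshot("scene")["img"];b=r.snapshot("wrist")["img"]
o=np.hstack([cv2.resize(a[90:390,120:520],(400,300)),cv2.resize(b,(400,300))])
cv2.imwrite("pics/f.png",cv2.convertScaleAbs(o,alpha=1.5,beta=15))
E
```

```text
clock: 11.25
tool_pos: [0.4936, -0.0165, 0.0382]
orientation: [[1.0, -0.017, 0.0], [-0.017, -1.0, 0.0], [0.0, -0.0, -1.0]]
contact_force: [0.5, 0.8, -0.5]
gripper_width: 0.994
grip_force: 0.0
clock: 12.25
tool_pos: [0.4951, -0.0166, 0.2119]
orientation: [[1.0, -0.017, 0.006], [-0.017, -1.0, -0.0], [0.006, 0.0, -1.0]]
contact_force: [-0.3, 0.4, -0.6]
gripper_width: 1.0
grip_force: 0.0
```

View pics/f.png

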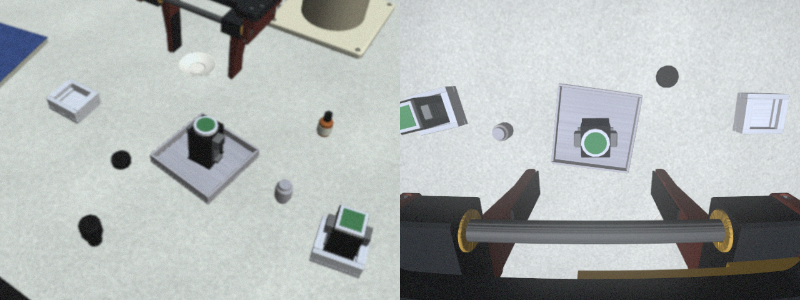

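The round-filter module stands upright in the tray: (205,140) in the left view, (596,140) in the right. The spare is still in its dock at (345,235), and the gripper is clear.

```bash
python3 -c "
from station import r
print(r.sign_off())"
```

```text
the job is handed in; nothing more can be done
None
```

The round-filter module is out of its dock and standing upright in the steel tray, the square-filter module is still clipped in its dock, and the job was handed in at about 12 s with the gripper clear.

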